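# Dispense a snap cap and press it home on the open spice jar

## Robot

A 7-joint arm with a two-finger parallel gripper is mounted at the origin on the work surface. World frame = base frame: x ahead of the robot, y to its left, z up, the work surface at z = 0. Lengths are in m, angles in rad, forces in N, time in s.
With the tool pointing down it reaches from about 0.4 to 0.875 m from the base axis. Payload 19.3 kg.
Tool frame: the origin (TCP) lies midway between the tips of the shut fingers; the grasp point (between the pads) lies 19 mm behind it; z points along the fingers, y is the line along which they close (so a half turn about z gives the same grasp; the last joint's range is limited). The gripper opens to 85 mm and grips with 20 to 120 N. Pads are 22 mm wide; open, the fingers measure 114 mm over their backs; the gripper's body (76 mm by 85 mm) begins 54 mm behind the grasp point. The pads swing forward as they close: fully open they stand 13 mm farther back than shut.
Start: joints at [1.149, 0.521, -0.036, 1.599, 0.021, 1.021, -0.113], TCP at [0.215, -0.587, 0.209] pointing down, gripper open.
Joint ranges: [-2.91, 2.91], [-0.3, 2.13], [-1.5, 1.42], [0.17, 2.43], [-1.26, 4.41], [0.16, 1.93], [-2.52, 2.52]. Speed limits (rad/s): [1.89, 1.89, 2.39, 2.39, 3.01, 3.01, 3.01].

## Interface

Orientations are given as [roll, pitch, yaw] about the fixed x, y, z axes, in that order (R = Rz(yaw) Ry(pitch) Rx(roll)).
In Python, from workcell import * gives the robot as it stands. The module is installed in compiled form; this text tells all that it offers.
- The arm moves only by the tool play_rows, never from a script. Its argument "deltas" is a list of rows, each a list of 7 numbers: the shift along the tool's x, y, z in units of 500 mm (1.0 is 500 mm), then the turn, a rotation vector about the tool's x, y, z in units of 120 degrees (1.0 is 120 degrees), then the closure, from 0 (fully open) to 1 (shut). A call has 1 to 10 rows; each row is the pose to reach, as a shift and turn from the pose commanded when the call began, along the tool's axes at that moment; what a row does not reach only later rows make up. A row lasts 1/10 s, in which the tool goes at most 50 mm and 8.59 degrees, less where a joint would pass 70% of its speed; a pose out of reach is approached as far as the arm can. A call with a number of a shift or a turn outside -1 to 1 is refused whole. A call with a gripper value outside its range is refused whole. The fingers move at their own pace and stop on an object; "newtons" is the grip in N (left out, the last holds). Time passes only in rows, so rows that repeat a pose let the fingers close. It gives the time, the measured TCP pose, the force, the opening and the grip force at its end, in the units of the state.
- observe(): the state, without advancing time (a new reading comes with each control period).
- grab_frame(name): name is "scene" or "top" or "wrist"; returns the picture (384x512x3 uint8, red, green, blue); there is no depth.
- get_calibration(name): a dict with "fovy" (degrees; the focal length in pixels is half the picture's height over the tangent of half this angle, whatever the lens; pixels are square), "cx", "cy" (the principal point, pixels), "k1" (the pictures are not rectified: a ray, as slopes to the right and down, at radius r is drawn at 1 + k1 r^2 times it, then the intrinsics apply), "xyz" and "rotation" of the camera in the world. Camera axes: x right, y down, z forward; pixel columns grow to the right and rows downward; lengths in m; the calibration is good to about 2 mm. A picture is of the moment at which its call begins: read the wrist's pose just before it. get_calibration takes no time and is no camera call; for the wrist camera it gives the pose at the moment of the call.
- job_done(): hands the job in; it is judged then, once.
The state is a dict: "clock": time; "qpos": joint angles; "qd": joint speeds; "joint_efforts": joint torques, N m; "position": TCP position; "tool_rot": TCP orientation; "force": force on the tool from outside, world axes, zero at the start; "moment": the same for the moment, N m; "grip_width": finger opening in m; "finger_force": force on a finger pad.
Only numpy, scipy, OpenCV 4.12 (cv2) and the standard library are available. Lean on these libraries where they do the work, as an engineer would, in place of code of your own. Each camera call takes 0.05 s, during which the arm holds its last target. There are 200 camera calls.

## Task

Push the green thumb tab of the cap dispenser all the way to its stop so that a red snap cap is driven out, and let the slide spring back. Take that cap, put it straight on the one spice jar without a cap and press it down until it clicks on, then keep pressing so that the white sealing plug under the cap stays well squeezed. Finish while still pressing, do not let go, and leave everything else on the table where it stands.

Things in the scene. Friction and masses are not known exactly. Their poses are not given: they have to be found in the camera images.
- dispenser: Fixed steel cap dispenser, 285 mm long (x) by 100 mm, deck top 15 mm above the table. Origin on the table under the magazine's axis; x is the direction in which caps come out, z up. The magazine (clear walls, white back, 62 by 60 mm, top 93 mm above the table) holds two stacked red caps; only the lower comes out, under the front wall.
- pick_spot (a point): Point on the dispenser's open deck, 91 mm along its +x from the origin, 15 mm above the table, where the pushed-out cap comes to stand (within some mm). Axes as the dispenser's. An end stop 8 mm high lies 27 to 33 mm farther along +x; the deck is free to both sides (y).
- slide_tab (a point): Middle of the rear face, the one to push along the dispenser's +x, of the upright green thumb tab on its grey slide; 60 mm above the table, axes as the dispenser's. Tab 34 mm wide (y), 12 mm thick (x), from 18 mm above this point to 23 mm below, where it meets the slide; the slide ends 4 mm and the deck (45 mm below) 15 mm behind this face.
- slide (a joint): How far the dispenser's slide is pushed in along the dispenser's +x: 0 at rest, 0.091 m at its stop. A spring returns it (about 2 N at rest, 6 N at the stop).
- cap_center (a point): Centre (half-way up) of the red plastic snap cap that the dispenser pushes out, at first the lower of the two in the magazine; z is its axis, up. Round, 48 mm in diameter, 28.5 mm tall, 30 g, open below; its mouth has an inner lip 32 mm in diameter and its roof's underside is 24.5 mm above the mouth. Grip it by its sides, across the dispenser.
- cap: The same red cap as cap_center, with the origin at the centre of its mouth (underside), z up.
- jar_top (a point): Top of the glass neck of the one jar without a cap, on its upright axis, 130 mm above the table. Amber spice jar, 64 mm wide, fixed in a black holder cup. Neck 30 mm in diameter, tapering to 20 mm over the top 7 mm, about 30 mm tall above the shoulder. Two jars like it, already wearing red caps, stand in the same row about 130 mm apart, in any order.
- jar_balls (a point): Point on the jar neck's axis, 14 mm below jar_top, level with four sprung balls that stick out 2 mm and catch the cap's lip. They resist once the cap's mouth is 4 mm above this point; about 8 to 12 N push the lip past them, then the force drops. Caught, the mouth is about 7 mm below this point; pressed on, it squeezes the sealing plug, mouth at most 10.5 mm below.
- seal (a joint): How far the white sprung sealing plug (18 mm wide, in the open jar's neck, standing 4 mm above its top) is squeezed: 0 free, 0.004 m fully down. About 4 N per mm; a cap snapped on and let go squeezes it under 0.5 mm. Well squeezed means 1.5 mm or more: a push of 6 N or more kept on the cap, 8 to 15 N is good.
- vinegar: A loose thing that must stay put: white bottle, 64 mm wide, 115 mm tall; origin under its centre.
- bowl: A loose thing that must stay put: steel bowl, 130 mm wide, 55 mm tall; origin under its centre.
- pickle_jar: A loose thing that must stay put: green glass jar, 80 mm wide, 120 mm tall; origin under its centre.
- spice_can: A loose thing that must stay put: can with an orange label, 60 mm wide, 100 mm tall; origin under its centre.
- spoon: A loose thing that must stay put: steel spoon with a wooden handle, lying near the robot, under 30 mm tall, its length along its x axis; origin under its centre.
Things that resemble listed ones, but are neither listed nor needed, are in the scene too. What is shaped like the part that bears jar_top but purple is not meant.

How it is judged:
On the way, in this order (a step that is already met when the one before it is completed fails the run):
1. the slide is pushed to its stop (within 5 mm) (value of joint slide above 0.086 m), for 0.1 s.
2. the pushed-out cap is picked up off the deck (height (world z) of cap_center above 0.06 m and contact force between the fingers and cap above 1 N), for 0.2 s.
3. the cap has clicked past the balls, straight on the neck (z of cap_center in the frame of jar_top below -0.0045 m and horizontal distance between cap_center and jar_top below 0.004 m and angle between cap_center's own z axis and vertical below 0.12 rad), for 0.1 s.
At the end, for the whole second after the job is handed in: The robot still presses the cap, snapped on the open jar's neck (centre 6.5 mm or more below the neck's top, within 4 mm of its axis, tilt under 7 degrees, at rest), sealing plug squeezed 1.5 mm or more; the dispenser's slide is back within 6 mm of rest (value of joint seal above 0.0015 m and z of cap_center in the frame of jar_top below -0.0065 m and horizontal distance between cap_center and jar_top below 0.004 m and angle between cap_center's own z axis and vertical below 0.12 rad and contact force between any of the fingers, the arm and cap above 4 N and value of joint slide below 0.006 m and linear speed of cap below 0.02 m/s); the arm keeps its last pose, push and grip.
It fails at once if a bystander is moved more than 30 mm (distance of any of vinegar, bowl, pickle_jar, spice_can, spoon from where it was at the start of the episode above 0.03 m).
It also fails if it takes over 61 s, if anything falls off the work surface, if the arm or the gripper's body presses on something with over 40 N, if the wrist force passes 120 N, or if a joint passes its speed limit or range.

## Working session

There is one attempt and no reset: what is moved stays moved. The work goes in short steps, Python scripts to look and compute and a tool call to move; the robot and the scene stay as the last step left them, time stands still between calls to the robot, and variables do not carry over. Pictures are saved under pics/ and viewed, at most 10 in all, crops included, and the job is handed in when it is done.

Besides the shell and the picture viewer there is one more tool, called after "Call:" as name(argument=value, ...) on one line, values as JSON. play_rows: Moves the arm, as the interface text tells. Its arguments: {"type":"object","properties":{"deltas":{"type":"array"},"newtons":{"type":"number"}},"required":["deltas"]}

```bash
mkdir -p pics; cat > h.py <<'E'
from workcell import *
import numpy as np, cv2
from scipy.spatial.transform import Rotation as R
def cal(n):
    c=get_calibration(n); f=192/np.tan(np.radians(c["fovy"])/2)
    Rm=np.array(c["rotation"],float)
    if Rm.shape!=(3,3): Rm=R.from_euler('xyz',Rm).as_matrix()
    return f,c["cx"],c["cy"],c["k1"],np.array(c["xyz"]),Rm
def ray(c,u,v):
    f,cx,cy,k,p,Rm=c; d=np.array([(u-cx)/f,(v-cy)/f]); s=d.copy()
    for _ in range(30): s=d/(1+k*(s@s))
    w=Rm@np.array([s[0],s[1],1]); return p,w
def onz(c,u,v,z):
    p,w=ray(c,u,v); return p+w*(z-p[2])/w[2]
def proj(c,P):
    f,cx,cy,k,p,Rm=c; q=Rm.T@(np.array(P)-p); s=q[:2]/q[2]; s=s*(1+k*(s@s)); return s*f+[cx,cy]
def save(n,name,crop=None,s=1):
    im=grab_frame(n)[:,:,::-1]; cv2.imwrite('pics/raw_'+name,im)
    if crop: im=im[crop[1]:crop[3],crop[0]:crop[2]]
    cv2.imwrite('pics/'+name,cv2.resize(im,None,fx=s,fy=s,interpolation=cv2.INTER_CUBIC))
E
python3 - <<'E'
from h import *
print(observe())
for n in("scene","top","wrist"): print(get_calibration(n))
save("top","top1.png",s=1.5); save("scene","scene1.png",s=1.5)
E
```

```text
{'clock': 0.0, 'qpos': array([ 1.14878419,  0.52200825, -0.03631032,  1.60002155,  0.02123141,
        1.02113042, -0.11276258]), 'qd': array([ 5.65594792e-05,  3.83228890e-04,  1.45663797e-03, -1.75686122e-05,
        2.13105830e-04,  3.92320012e-04,  6.29427840e-04]), 'joint_efforts': array([ 1.89317703e-03, -9.27101898e+01,  1.98152415e+00, -3.69931054e+01,
        1.80624286e-02,  8.25020252e-03, -2.63600282e-05]), 'position': array([ 0.21518618, -0.58638069,  0.2086247 ]), 'tool_rot': array([-3.14041688e+00,  1.21448151e-04,  3.51841524e-01]), 'force': array([ 0.49073328, -0.28162598,  0.76172966]), 'moment': array([0.02431287, 0.06610661, 0.00132119]), 'finger_force': 0.0, 'grip_width': 0.08554421557619007}
{'fovy': 47.237123209445954, 'cx': 249.44218278298152, 'cy': 189.7564556601852, 'k1': -0.03564808533753401, 'xyz': array([ 1.39823595, -0.6113069 ,  0.87100275]), 'rotation': array([-2.22098349, -0.01188811,  1.07066619])}
{'fovy': 46.81977168617978, 'cx': 252.24081398333806, 'cy': 187.56202753384048, 'k1': -0.11224358827533185, 'xyz': array([ 0.29454077, -0.1049351 ,  1.32262815]), 'rotation': array([-2.98022322,  0.01408362, -1.5735633 ])}
{'fovy': 60.32986348148586, 'cx': 256.1051189822684, 'cy': 188.20591711823218, 'k1': -0.06553427212042656, 'xyz': array([ 0.2799379 , -0.56276046,  0.37217282]), 'rotation': array([ 2.86658475e+00,  1.48551536e-03, -1.21894417e+00])}
```

View pics/top1.png

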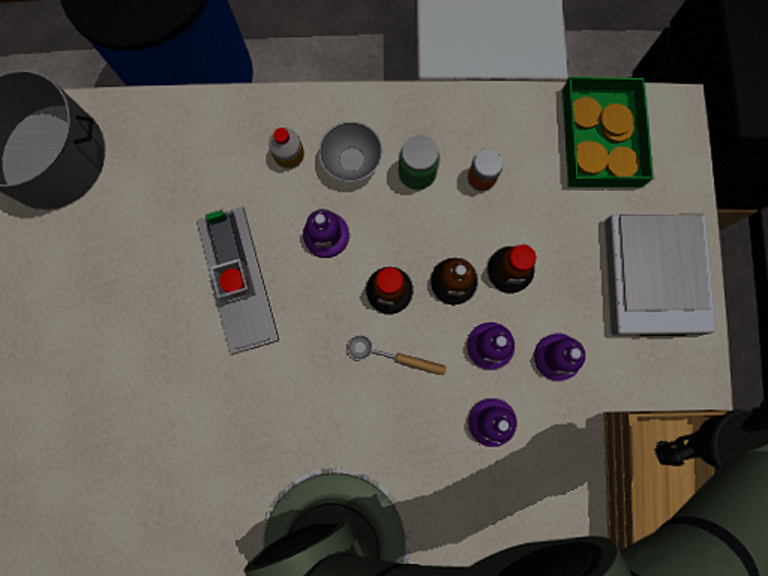

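View pics/scene1.png

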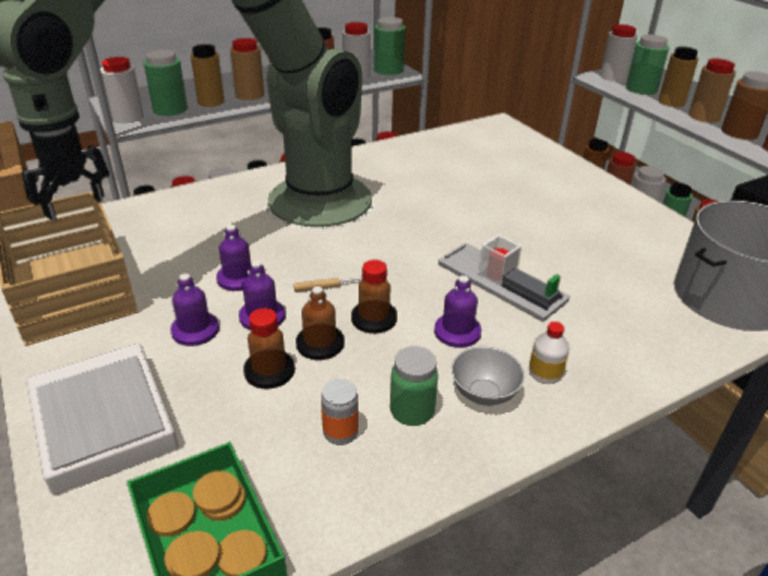

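The top view (1.5x) shows the dispenser at (240,280) with its green tab at (215,215), so caps come out toward the robot. Candidates for the jar are amber (460,270) with no cap, amber (390,280) and (520,260) with red caps, and four purple ones. The amber jar at (460,270) fits the description. I'll confirm it in enlarged crops.

```bash
python3 - <<'E'
import cv2,numpy as np
a=cv2.imread('pics/raw_top1.png');b=cv2.imread('pics/raw_scene1.png')
r=lambda i,x,y,w,h,s:cv2.resize(i[y:y+h,x:x+w],None,fx=s,fy=s,interpolation=cv2.INTER_CUBIC)
# left: top dispenser (120..200,130..250)x5 ; right: top jar (270..350,155..215)x5; scene jar
L=r(a,120,130,80,120,5); T=r(a,270,155,80,60,5); B=r(b,190,185,80,60,5)
cv2.imwrite('pics/c1.png',np.hstack([L,np.vstack([T,B])]))
D=r(b,285,150,110,75,7)
cv2.imwrite('pics/c2.png',D)
E
```

```text
(no output)
```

View pics/c1.png

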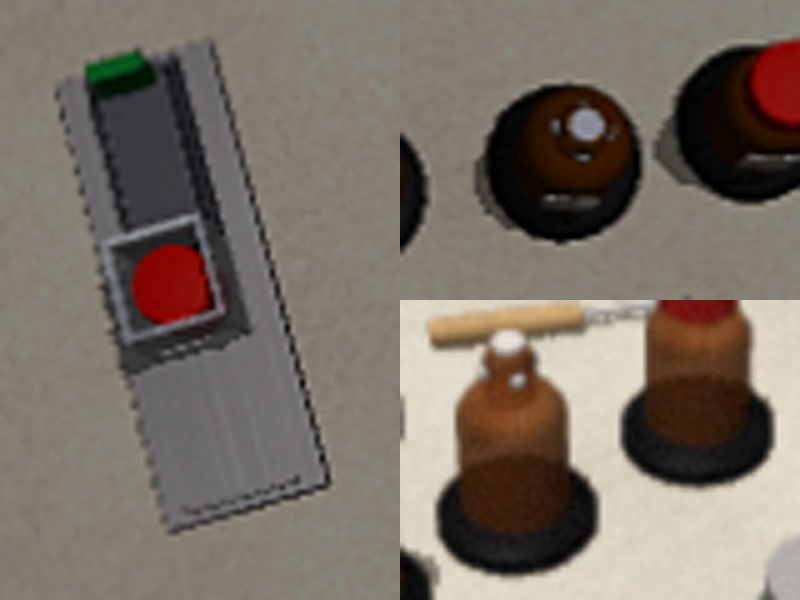

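View pics/c2.png

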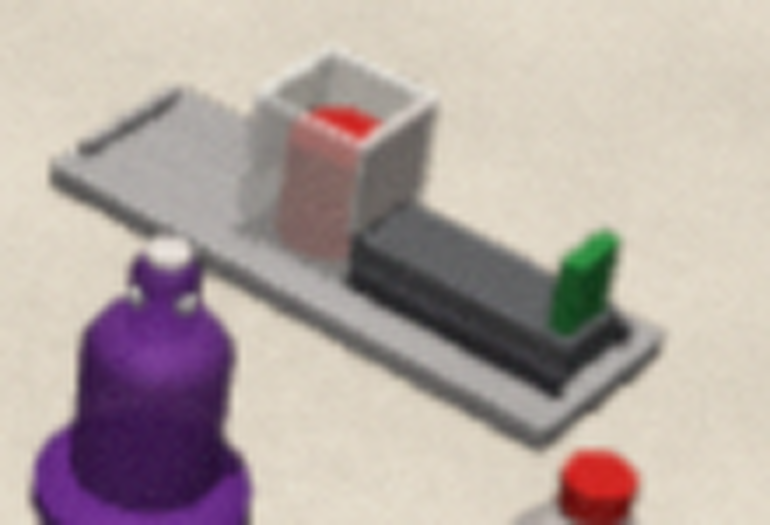

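Crop c1 confirms it: amber neck, white plug and balls, with the plug centre at crop (585,125), raw top (306.6,179.6). In c2 the green tab stands on the slide's far end, toward the bottle.

```bash
cat >> h.py <<'E'
def tri(c1,a,c2,b):
    p,w=ray(c1,*a);q,v=ray(c2,*b); M=np.c_[w,-v]; t=np.linalg.lstsq(M,q-p,rcond=None)[0]
    A=p+w*t[0];B=q+v*t[1]; return (A+B)/2,np.linalg.norm(A-B)
E
python3 - <<'E'
from h import *
t=cal("top");s=cal("scene")
C=lambda x,y,ox,oy,k:((x+.5)/k-.5+ox,(y+.5)/k-.5+oy)
pl=C(185,125,270,155,5); ps=C(108,42,190,185,5)
print('plug top',onz(t,*pl,.134),'scene',onz(s,*ps,.134),'tri',tri(t,pl,s,ps))
T=lambda x,y:C(x,y,120,130,5); S=lambda x,y:C(x,y,285,150,7)
for n,z,P in [('deck',.015,[(212,42),(58,83),(170,532),(329,486)]),('mag',.093,[(103,241),(208,216),(226,315),(124,346)]),('tab',.078,[(87,70),(142,52),(152,64),(94,83)])]:
    Q=np.array([onz(t,*T(*p),z) for p in P])[:,:2]; print(n,Q.round(4).tolist(),Q.mean(0))
for n,z,P in [('deck',.015,[(660,330),(540,432),(52,160),(180,88)]),('mag',.093,[(333,52),(257,95),(360,142),(437,97)]),('tab',.078,[(600,232),(618,240),(577,275),(556,262)])]:
    Q=np.array([onz(s,*S(*p),z) for p in P])[:,:2]; print('S',n,Q.round(4).tolist(),Q.mean(0))
for n,u,v in [('bottle',281,135),('bowl',350,155),('purp',320,218),('spoon',360,348),('capjarL',390,282)]: print(n,onz(t,u/1.5,v/1.5,{'purp':.134,'bottle':.115,'capjarL':.145}.get(n,.03)))
E
```

```text
plug top [ 0.50931866 -0.23686182  0.134     ] scene [ 0.51600708 -0.23873364  0.134     ] tri (array([ 0.5103455 , -0.23689759,  0.12945891]), np.float64(0.0010229517676590288))
deck [[0.6631, 0.1896], [0.6382, 0.2848], [0.3634, 0.2058], [0.3907, 0.1112]] [0.51388108 0.19787346]
mag [[0.5246, 0.2312], [0.5387, 0.1709], [0.4816, 0.1589], [0.4641, 0.2168]] [0.50224666 0.19445506]
tab [[0.6293, 0.2491], [0.6398, 0.2168], [0.6325, 0.2105], [0.6214, 0.2446]] [0.63075552 0.23024501]
S deck [[0.6393, 0.2844], [0.6698, 0.1882], [0.3973, 0.1124], [0.3741, 0.2043]] [0.52013878 0.19736538]
S mag [[0.4756, 0.2111], [0.4886, 0.158], [0.5408, 0.1766], [0.5282, 0.2304]] [0.50830349 0.19402842]
S tab [[0.6293, 0.2429], [0.6376, 0.246], [0.6489, 0.2129], [0.6373, 0.211]] [0.63828639 0.22822244]
bottle [0.77798675 0.09845786 0.115     ]
bowl [ 0.7667233  -0.03011338  0.03      ]
purp [0.60704218 0.0186249  0.134     ]
spoon [ 0.37416721 -0.0513171   0.03      ]
capjarL [ 0.4850059 -0.1097474  0.145    ]
```

```bash
cat >> h.py <<'E'
def delta(P,yaw=None,o=None,rpy=None):
    o=o or observe(); R0=R.from_euler('xyz',o['tool_rot'])
    d=R0.inv().apply(np.array(P)-o['position'])/.5
    rpy=[np.pi,0,yaw] if rpy is None else rpy
    r=(R0.inv()*R.from_euler('xyz',rpy)).as_rotvec()/np.radians(120)
    return d.round(4).tolist()+r.round(4).tolist()
E
python3 - <<'E'
from h import *
print(delta([.511,-.237,.27],.279))
E
```

```text
[0.7961, -0.4523, -0.1222, -0.0005, 0.0, 0.0348]
```

Call:
play_rows(deltas=[[0.1,-0.05,-0.1222,0,0,0.0348,0],[0.796,-0.4523,-0.1222,0,0,0.0348,0],[0.796,-0.4523,-0.1222,0,0,0.0348,0],[0.796,-0.4523,-0.1222,0,0,0.0348,0],[0.796,-0.4523,-0.1222,0,0,0.0348,0],[0.796,-0.4523,-0.1222,0,0,0.0348,0],[0.796,-0.4523,-0.1222,0,0,0.0348,0],[0.796,-0.4523,-0.1222,0,0,0.0348,0],[0.796,-0.4523,-0.1222,0,0,0.0348,0],[0.796,-0.4523,-0.1222,0,0,0.0348,0]])

```text
clock: 1.1
position: [0.5134, -0.2331, 0.2703]
tool_rot: [-3.14, -0.001, 0.283]
force: [-0.4, 0.3, 1.3]
grip_width: 0.0856
finger_force: 0.0
```

```bash
python3 - <<'E'
from h import *
grab_frame("top")
c=cal("wrist");o=observe();print(o['position'],o['qd'].round(3)[:3]); save("wrist","w1.png",s=1.5)
print('expected plug px',proj(c,[.511,-.237,.134]))
np.save('w1.npy',np.array(c,dtype=object),allow_pickle=True)
print('to above tab',delta([.675,.243,.2],.279))
E
```

```text
[ 0.51500719 -0.23095355  0.27032459] [ 0.055 -0.011  0.023]
expected plug px [261.54392866 178.01256234]
to above tab [0.5778, -0.8239, 0.1417, -0.0006, -0.0004, 0.0025]
```

View pics/w1.png

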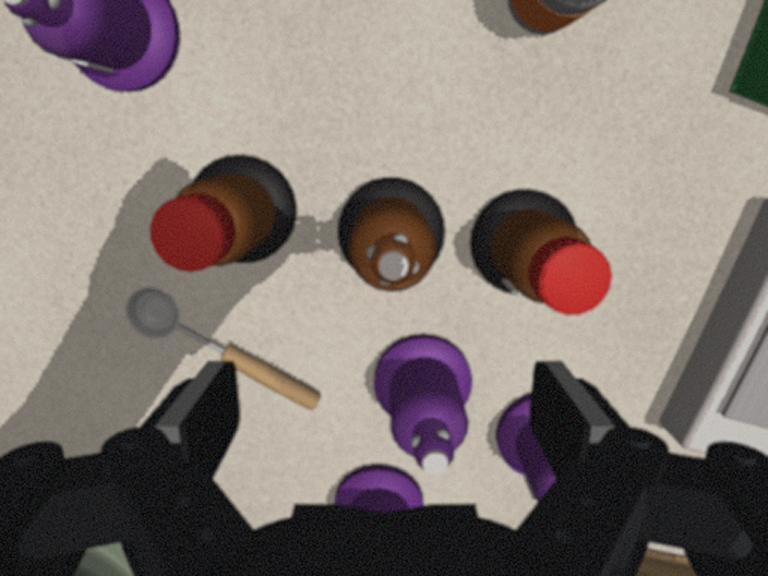

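The wrist view shows the open amber jar with its plug at (395,265)/1.5, 1-2 px from the predicted spot. Next I'll look over the dispenser.

```bash
python3 - <<'E'
from h import *
c=tuple(np.load('w1.npy',allow_pickle=True)); im=cv2.imread('pics/raw_w1.png').astype(int)
s=im[164:190,250:278]; m=(s.min(2)>115)
n,l,st,ce=cv2.connectedComponentsWithStats(m.astype(np.uint8)); print(st[:,4],(ce+[250,164]).round(1))
k=1+np.argmax(st[1:,4]); print(onz(c,*(ce[k]+[250,164]),.134))
print(delta([.54,.205,.31],.279))
E
```

```text
[464 258   6] [[264.  176.2]
 [262.3 176.9]
 [276.7 178.8]]
[ 0.51223651 -0.23740811  0.134     ]
[0.2975, -0.827, -0.0786, -0.0006, -0.0004, 0.0025]
```

Call:
play_rows(deltas=[[0.2975,-0.827,-0.0786,0,0,0.0025,1],[0.2975,-0.827,-0.0786,0,0,0.0025,1],[0.2975,-0.827,-0.0786,0,0,0.0025,1],[0.2975,-0.827,-0.0786,0,0,0.0025,1],[0.2975,-0.827,-0.0786,0,0,0.0025,1],[0.2975,-0.827,-0.0786,0,0,0.0025,1],[0.2975,-0.827,-0.0786,0,0,0.0025,1],[0.2975,-0.827,-0.0786,0,0,0.0025,1],[0.2975,-0.827,-0.0786,0,0,0.0025,1],[0.2975,-0.827,-0.0786,0,0,0.0025,1]])

```text
clock: 2.2
position: [0.5394, 0.2065, 0.3095]
tool_rot: [-3.139, 0.0, 0.28]
force: [-0.1, -1.3, 0.3]
grip_width: 0.0002
finger_force: 0.0
```

```bash
python3 - <<'E'
from h import *
[grab_frame("top") for _ in range(6)]
c=cal("wrist");o=observe();print(o['position'],abs(o['qd']).max()); save("wrist","w2.png",s=1.5)
np.save('w2.npy',np.array(c,dtype=object),allow_pickle=True)
E
```

```text
[0.54047461 0.19962825 0.30955313] 0.003854674229833091
```

View pics/w2.png

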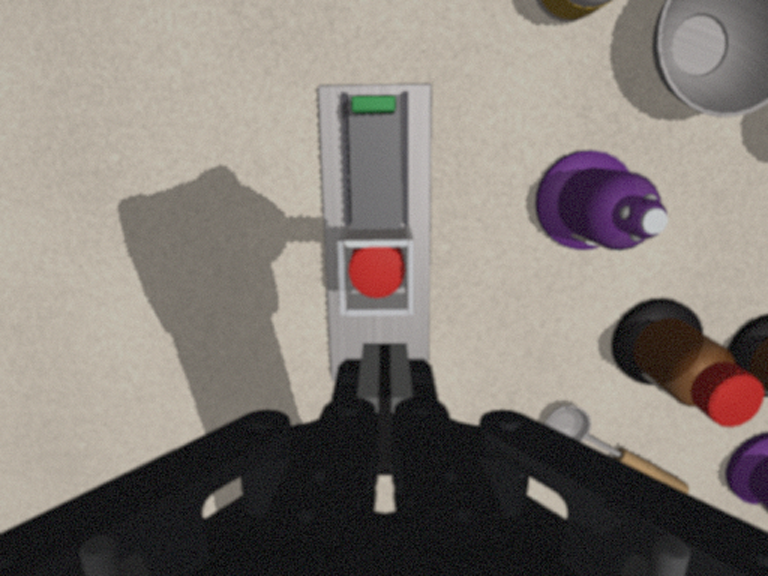

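The wrist view, in 1.5x px, shows the magazine rim corners at (338,240), (413,240), (413,316), (340,316). The deck's rear corners are (319,86) and (431,84), and the tab's top spans (352..396, 96..111).

```bash
python3 - <<'E'
from h import *
c=tuple(np.load('w2.npy',allow_pickle=True))
for n,z,P in [('deckrear',.015,[(319,86),(431,84)]),('mag',.093,[(338,240),(413,240),(413,316),(340,316)]),('tabrear',.078,[(352,96),(396,96)]),('tabfront',.078,[(352,111),(396,110)]),('cap',.072,[(376,271)])]:
    Q=np.array([onz(c,u/1.5,v/1.5,z) for u,v in P])[:,:2]; print(n,Q.round(4).tolist(),Q.mean(0).round(4))
E
```

```text
deckrear [[0.6386, 0.2861], [0.6663, 0.1924]] [0.6525 0.2392]
mag [[0.5268, 0.2332], [0.5425, 0.177], [0.4824, 0.1592], [0.4664, 0.2164]] [0.5045 0.1964]
tabrear [[0.6338, 0.2509], [0.6427, 0.2189]] [0.6383 0.2349]
tabfront [[0.6233, 0.2482], [0.6329, 0.2161]] [0.6281 0.2321]
cap [[0.5054, 0.197]] [0.5054 0.197 ]
```

```bash
python3 - <<'E'
from h import *
print(observe()['tool_rot'],delta([.676,.2458,.055],.281), delta([.676,.2458,.18],.281))
E
```

```text
[3.14121132e+00 7.86751351e-05 2.71806849e-01] [0.2859, -0.0159, 0.5092, 0.0002, 0.0, -0.0044] [0.2859, -0.0159, 0.2592, 0.0002, 0.0, -0.0044]
```

Call:
play_rows(deltas=[[0.286,-0.016,0.2,0,0,-0.0044,1],[0.286,-0.016,0.2,0,0,-0.0044,1],[0.286,-0.016,0.2,0,0,-0.0044,1],[0.286,-0.016,0.35,0,0,-0.0044,1],[0.286,-0.016,0.45,0,0,-0.0044,1],[0.286,-0.016,0.509,0,0,-0.0044,1],[0.286,-0.016,0.509,0,0,-0.0044,1],[0.286,-0.016,0.509,0,0,-0.0044,1],[0.286,-0.016,0.509,0,0,-0.0044,1]])

```text
clock: 3.45
position: [0.6763, 0.2472, 0.0561]
tool_rot: [-3.142, -0.001, 0.282]
force: [-0.6, 0.3, 0.7]
grip_width: -0.0
finger_force: 0.0
```

```bash
python3 - <<'E'
from h import *
o=observe();print(o['position'],o['tool_rot'],o['force'],abs(o['qd']).max())
u=np.array([.961,.277])
for a in(.059,.0518): print(delta([*(np.array([.505,.1965])+a*u),.055],.281))
E
```

```text
[0.67630762 0.24715407 0.05610233] [-3.14154458e+00 -7.29956728e-04  2.82138143e-01] [-0.55458402  0.32453608  0.68251775] 0.03085824332706592
[-0.2393, 0.0021, 0.002, -0.0, -0.0003, 0.0005]
[-0.2537, 0.0021, 0.002, -0.0, -0.0003, 0.0005]
```

Call:
play_rows(deltas=[[-0.03,0.002,0.002,0,0,0,1],[-0.06,0.002,0.002,0,0,0,1],[-0.09,0.002,0.002,0,0,0,1],[-0.12,0.002,0.002,0,0,0,1],[-0.15,0.002,0.002,0,0,0,1],[-0.175,0.002,0.002,0,0,0,1],[-0.195,0.002,0.002,0,0,0,1],[-0.21,0.002,0.002,0,0,0,1],[-0.22,0.002,0.002,0,0,0,1],[-0.22,0.002,0.002,0,0,0,1]])

```text
clock: 4.45
position: [0.5704, 0.2158, 0.0545]
tool_rot: [3.142, -0.0, 0.283]
force: [0.5, 0.0, 0.5]
grip_width: -0.0003
finger_force: 0.0
```

Call:
play_rows(deltas=[[-0.01,0,0,0,0,0,1],[-0.02,0,0,0,0,0,1],[-0.02,0,0,0,0,0,1]])

```text
clock: 4.75
position: [0.5602, 0.2129, 0.054]
tool_rot: [3.142, 0.001, 0.283]
force: [1.4, -0.3, -0.8]
grip_width: 0.0002
finger_force: 0.0
```

```bash
python3 - <<'E'
from h import *
o=observe();print(o['position'],o['force'])
save("scene","s2.png",(285,130,395,225),7)
E
```

```text
[0.56020567 0.21289392 0.05398048] [ 1.40822836 -0.32701774 -0.83418931]
```

View pics/s2.png

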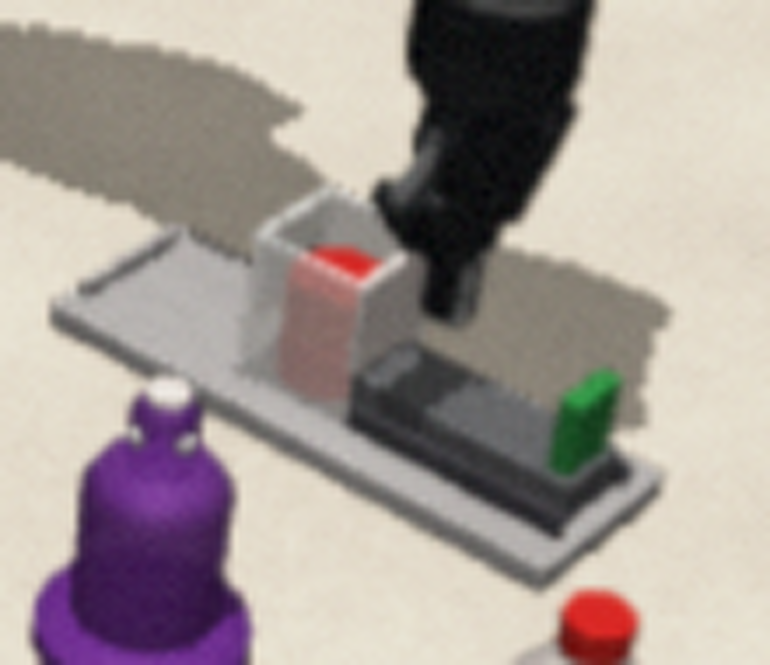

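The tab is untouched and the fingertips, at crop (450,315), are past it, so the real tool position is not what I assumed. I'll project the reported TCP into the picture.

```bash
python3 - <<'E'
from h import *
s=cal("scene");o=observe()
f=lambda P:((proj(s,P)-[285,130]+.5)*7-.5).round(0)
print(o,'\nTCP',f(o['position']))
for z in(.04,.055,.07,.09,.11):print(z,f([*o['position'][:2],z]))
u=np.array([.961,.277]);O=np.array([.505,.1965])
for a in (.1388,):print('tab rear mid',f([*(O+a*u),.06]),'tab top',f([*(O+a*u),.078]))
w=cal("wrist"); print('wrist px tcp',proj(w,o['position']))
save("wrist","w3.png",s=1.5)
E
```

```text
{'clock': 4.8, 'qpos': array([-0.2646135 ,  0.69217955, -0.28672187,  1.77278237,  0.27840948,
        0.71662158, -1.98803852]), 'qd': array([ 0.0009133 ,  0.0052208 , -0.00078108, -0.01247726,  0.00160469,
        0.00141951,  0.00342546]), 'joint_efforts': array([-3.95391101e-02, -9.84032679e+01, -4.32758823e+00, -2.66952485e+01,
       -2.16560285e-03, -3.83624167e-02, -5.19906892e-02]), 'position': array([0.56062774, 0.2129881 , 0.05409024]), 'tool_rot': array([3.14152791e+00, 1.92746615e-04, 2.82894799e-01]), 'force': array([-0.0937686 , -1.51421745,  0.53499264]), 'moment': array([-0.0293292 ,  0.02726626,  0.00833002]), 'finger_force': 0.0, 'grip_width': -0.00010645383652853013} 
TCP [439. 353.]
0.04 [435. 378.]
0.055 [440. 352.]
0.07 [445. 325.]
0.09 [451. 288.]
0.11 [458. 251.]
tab rear mid [593. 421.] tab top [600. 388.]
wrist px tcp [256.43594586 229.25586217]
```

View pics/w3.png

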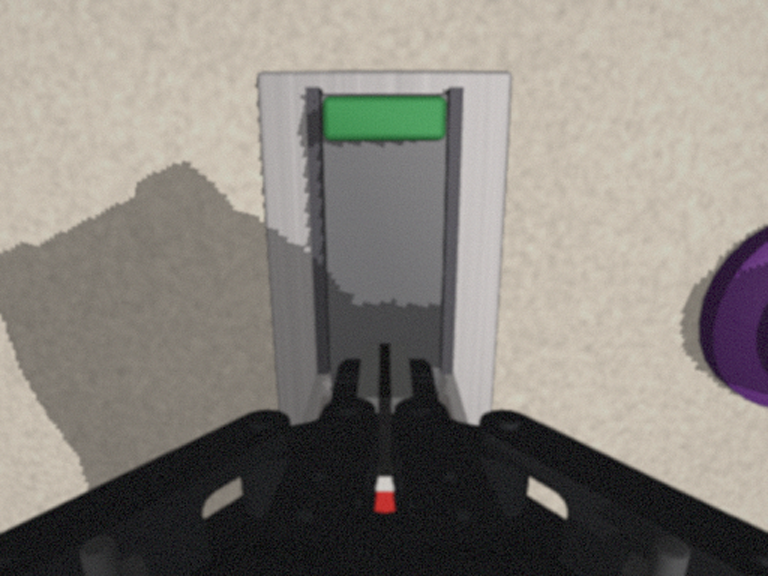

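Call:
play_rows(deltas=[[0.03,0,0,0,0,0,1],[0.06,0,0,0,0,0,1],[0.06,0,0.014,0,0,0,1],[0.06,0,0.014,0,0,0,1]])

```text
clock: 5.25
position: [0.5889, 0.2212, 0.046]
tool_rot: [3.142, 0.002, 0.283]
force: [-0.4, 0.3, 0.2]
grip_width: -0.0
finger_force: 0.0
```

Call:
play_rows(deltas=[[0,0,0.006,0,0,0,1],[0,0,0.012,0,0,0,1],[0,0,0.018,0,0,0,1],[0,0,0.018,0,0,0,1]])

```text
clock: 5.65
position: [0.5893, 0.2213, 0.0377]
tool_rot: [3.141, 0.001, 0.283]
force: [0.8, -0.3, -0.7]
grip_width: 0.0001
finger_force: 0.0
```

Call:
play_rows(deltas=[[0,0,0.005,0,0,0,1],[0,0,0.01,0,0,0,1],[0,0,0.01,0,0,0,1]])

```text
clock: 5.95
position: [0.5894, 0.2213, 0.0328]
tool_rot: [3.142, 0.0, 0.283]
force: [-0.9, -0.0, -0.2]
grip_width: 0.0003
finger_force: 0.0
```

Call:
play_rows(deltas=[[0,0,0.005,0,0,0,1],[0,0,0.01,0,0,0,1],[0,0,0.01,0,0,0,1]])

```text
clock: 6.25
position: [0.5894, 0.2214, 0.0277]
tool_rot: [3.142, 0.0, 0.283]
force: [-0.0, -0.9, 0.6]
grip_width: -0.0
finger_force: 0.0
```

Call:
play_rows(deltas=[[0,0,0.005,0,0,0,1],[0,0,0.01,0,0,0,1],[0,0,0.01,0,0,0,1]])

```text
clock: 6.55
position: [0.5894, 0.2214, 0.0227]
tool_rot: [3.142, 0.0, 0.283]
force: [0.6, 0.0, -0.0]
grip_width: 0.0002
finger_force: 0.0
```

Call:
play_rows(deltas=[[0,0,0.004,0,0,0,1],[0,0,0.008,0,0,0,1],[0,0,0.008,0,0,0,1]])

```text
clock: 6.85
position: [0.5894, 0.2214, 0.0188]
tool_rot: [3.142, 0.0, 0.283]
force: [-0.2, -0.1, -0.3]
grip_width: 0.0002
finger_force: 0.0
```

Call:
play_rows(deltas=[[0,0,0.003,0,0,0,1],[0,0,0.006,0,0,0,1],[0,0,0.006,0,0,0,1]])

```text
clock: 7.15
position: [0.5898, 0.2215, 0.0171]
tool_rot: [3.141, -0.0, 0.283]
force: [-4.6, -1.3, 16.3]
grip_width: -0.0
finger_force: 8.3
```

Call:
play_rows(deltas=[[0,0,0.003,0,0,0,1],[0,0,0.006,0,0,0,1],[0,0,0.006,0,0,0,1]])

```text
clock: 7.45
position: [0.5901, 0.2216, 0.0165]
tool_rot: [3.141, -0.002, 0.282]
force: [-18.5, -8.7, 59.1]
grip_width: 0.0001
finger_force: 29.9
```

```bash
python3 - <<'E'
from h import *
import cv2
o=observe();print(o['position'],o['force'],o['tool_rot'])
a=grab_frame("scene")[:,:,::-1];b=grab_frame("wrist")[:,:,::-1]
A=cv2.resize(a[110:225,290:395],None,fx=4.5,fy=4.5,interpolation=cv2.INTER_CUBIC)[:517]
B=cv2.resize(b[100:300,180:332],None,fx=2.1,fy=2.585,interpolation=cv2.INTER_CUBIC)[:517]
h=min(len(A),len(B));cv2.imwrite('pics/t.png',np.hstack([A[:h],B[:h]]))
E
```

```text
[0.59008044 0.221629   0.01650378] [-18.51095247  -8.72650648  59.13912006] [ 3.14092677e+00 -1.52336321e-03  2.82476401e-01]
```

View pics/t.png

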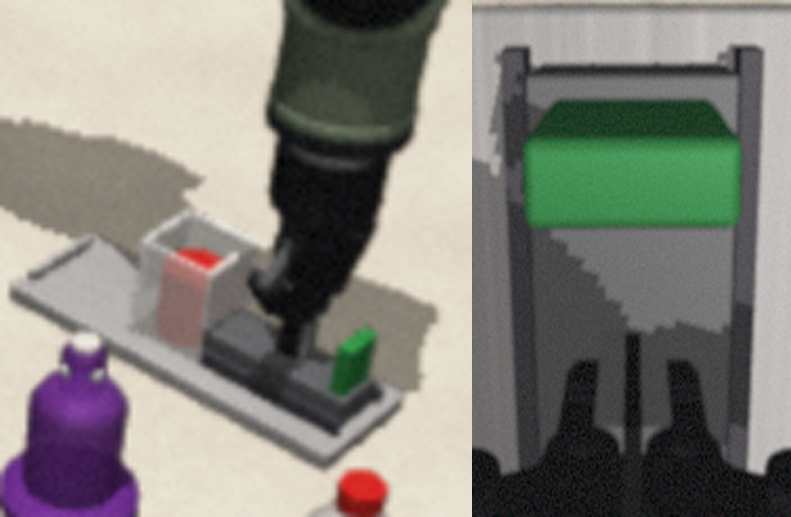

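The fingers met the slide's top (37 mm) at a reported z of about 17.8 mm. So the real tips sit about 19.5 mm behind the reported TCP, and at z=54 mm they simply passed over the tab. I'll use that offset from here, lift, go round behind the tab and push lower.

Call:
play_rows(deltas=[[0,0,-0.09,0,0,0,1],[0,0,-0.18,0,0,0,1],[0.09,0,-0.18,0,0,0,1],[0.18,0,-0.18,0,0,0,1],[0.18,0,-0.18,0,0,0,1],[0.18,0,-0.1,0,0,0,1],[0.18,0,-0.048,0,0,0,1],[0.18,0,-0.048,0,0,0,1],[0.18,0,-0.048,0,0,0,1]])

```text
clock: 8.45
position: [0.676, 0.2467, 0.0376]
tool_rot: [-3.141, 0.0, 0.283]
force: [0.4, -0.3, 1.1]
grip_width: 0.0001
finger_force: 0.0
```

```bash
python3 - <<'E'
from h import *
o=observe();print(o['position'],o['tool_rot'],o['force'])
u=np.array([.961,.277])
print(delta([*(np.array([.505,.1965])+.0588*u),.034],.281))
E
```

```text
[0.67599853 0.24665397 0.03757863] [-3.14149652e+00  2.80443559e-04  2.82890571e-01] [ 0.37853395 -0.30706356  1.13088464]
[-0.2388, 0.0011, 0.0072, -0.0, 0.0001, 0.0009]
```

Call:
play_rows(deltas=[[-0.03,0.001,0.002,0,0,0,1],[-0.06,0.001,0.002,0,0,0,1],[-0.09,0.001,0.002,0,0,0,1],[-0.12,0.001,0.002,0,0,0,1],[-0.15,0.001,0.002,0,0,0,1],[-0.175,0.001,0.002,0,0,0,1],[-0.195,0.001,0.002,0,0,0,1],[-0.21,0.001,0.002,0,0,0,1],[-0.22,0.001,0.002,0,0,0,1],[-0.22,0.001,0.002,0,0,0,1]])

```text
clock: 9.45
position: [0.572, 0.2158, 0.0383]
tool_rot: [-3.141, -0.004, 0.283]
force: [5.2, 0.6, 3.8]
grip_width: -0.0002
finger_force: 2.6
```

Contact now shows 5 N from the spring. I'll step to the stop.

Call:
play_rows(deltas=[[-0.006,0,0,0,0,0,1],[-0.012,0,0,0,0,0,1],[-0.016,0,0,0,0,0,1],[-0.016,0,0,0,0,0,1]])

```text
clock: 9.85
position: [0.5646, 0.2137, 0.0379]
tool_rot: [-3.141, -0.004, 0.283]
force: [6.0, 0.6, 5.1]
grip_width: 0.0001
finger_force: 2.8
```

Call:
play_rows(deltas=[[-0.005,0,0,0,0,0,1],[-0.01,0,0,0,0,0,1],[-0.014,0,0,0,0,0,1],[-0.014,0,0,0,0,0,1]])

```text
clock: 10.25
position: [0.5623, 0.2132, 0.0384]
tool_rot: [-3.14, -0.012, 0.282]
force: [31.7, 7.4, -14.2]
grip_width: -0.0003
finger_force: 16.4
```

Stop reached at 32 N. I'll hold briefly, then retract, which lets the slide follow back, and lift.

Call:
play_rows(deltas=[[0,0,0,0,0,0,1],[0.0,0,0,0,0,0,1],[0.05,0,0,0,0,0,1],[0.11,0,0,0,0,0,1],[0.17,0,0,0,0,0,1],[0.22,0,0,0,0,0,1],[0.26,0,0,0,0,0,1],[0.26,0,-0.1,0,0,0,0],[0.26,0,-0.2,0,0,0,0],[0.26,0,-0.3,0,0,0,0]])

```text
clock: 11.25
position: [0.6807, 0.2476, 0.1887]
tool_rot: [-3.141, 0.0, 0.283]
force: [0.6, -0.5, 0.4]
grip_width: 0.043
finger_force: 0.0
```

```bash
python3 - <<'E'
from h import *
o=observe();print(o['position'],o['tool_rot'],o['force'])
print(delta([.45,.18,.24],.281))
E
```

```text
[0.6807321  0.24760632 0.18867886] [-3.14110387e+00  2.56448827e-04  2.83010438e-01] [ 0.59602874 -0.52967604  0.43674381]
[-0.4809, 0.0009, -0.1025, -0.0002, 0.0001, 0.001]
```

Call:
play_rows(deltas=[[-0.1,0,-0.1,0,0,0,0],[-0.2,0,-0.1,0,0,0,0],[-0.3,0,-0.1,0,0,0,0],[-0.4,0,-0.1,0,0,0,0],[-0.48,0,-0.1,0,0,0,0],[-0.48,0,-0.1,0,0,0,0],[-0.48,0,-0.1,0,0,0,0],[-0.48,0,-0.1,0,0,0,0]])

```text
clock: 12.05
position: [0.4517, 0.181, 0.2368]
tool_rot: [-3.141, -0.002, 0.283]
force: [0.1, -0.5, -0.1]
grip_width: 0.0853
finger_force: 0.0
```

```bash
python3 - <<'E'
from h import *
c=cal("wrist");o=observe();print(o['position'],abs(o['qd']).max());save("wrist","w4.png",s=1.5)
im=cv2.imread('pics/raw_w4.png').astype(int);m=((im[:,:,2]>90)&(im[:,:,1]<70)&(im[:,:,0]<70)).astype(np.uint8)
n,l,st,ce=cv2.connectedComponentsWithStats(m)
for k in range(1,n):
    if st[k,4]>150:print(st[k],ce[k].round(1),onz(c,*ce[k],.0435).round(4))
E
```

```text
[0.45169761 0.1809955  0.23683166] 0.02112492715769367
[ 233   85   47   50 1750] [255.3 110. ] [0.5035 0.1973 0.0435]
[ 234  168   42   41 1331] [255.1 188.3] [0.421  0.1736 0.0435]
```

View pics/w4.png

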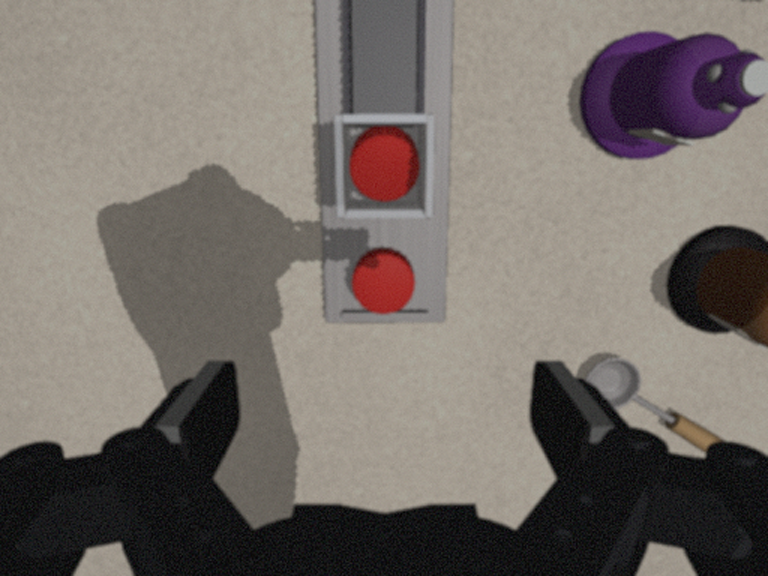

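The lower cap stands on the deck at (383,280)/1.5, world (0.421, 0.1735), 4 mm from the nominal pick spot. I'll descend over it.

```bash
python3 - <<'E'
from h import *
print(delta([.4208,.1736,.0],.281),observe()['position'])
E
```

```text
[-0.0639, -0.0027, 0.4729, -0.0002, -0.0004, 0.0008] [0.4517002  0.18103419 0.23645787]
```

Call:
play_rows(deltas=[[-0.064,-0.003,0.08,0,0,0,0],[-0.064,-0.003,0.16,0,0,0,0],[-0.064,-0.003,0.24,0,0,0,0],[-0.064,-0.003,0.31,0,0,0,0],[-0.064,-0.003,0.37,0,0,0,0],[-0.064,-0.003,0.42,0,0,0,0],[-0.064,-0.003,0.45,0,0,0,0],[-0.064,-0.003,0.47,0,0,0,0],[-0.064,-0.003,0.473,0,0,0,0],[-0.064,-0.003,0.473,0,0,0,0]])

```text
clock: 13.1
position: [0.4197, 0.1732, -0.0004]
tool_rot: [-3.142, 0.0, 0.283]
force: [-0.5, -0.5, -0.2]
grip_width: 0.0853
finger_force: 0.0
```

Call:
play_rows(deltas=[[0,0,0,0,0,0,0.3],[0,0,0,0,0,0,0.4],[0,0,0,0,0,0,0.5],[0,0,0,0,0,0,0.6],[0,0,0,0,0,0,0.7],[0,0,0,0,0,0,1],[0,0,0,0,0,0,1],[0,0,0,0,0,0,1]], newtons=50)

```text
clock: 13.9
position: [0.4198, 0.1731, 0.0004]
tool_rot: [3.142, -0.001, 0.283]
force: [-2.5, -0.4, 14.7]
grip_width: 0.0464
finger_force: 49.1
```

```bash
python3 - <<'E'
from h import *
o=observe();print(o['position'],o['force'],o['grip_width'],o['finger_force'],o['tool_rot'])
a=grab_frame("scene")[:,:,::-1];b=grab_frame("wrist")[:,:,::-1]
A=cv2.resize(a[105:225,275:395],None,fx=4,fy=4,interpolation=cv2.INTER_CUBIC)
B=cv2.resize(b[160:320,180:340],None,fx=3,fy=3,interpolation=cv2.INTER_CUBIC)
cv2.imwrite('pics/t2.png',cv2.resize(np.hstack([A,B]),(800,400)))
E
```

```text
[4.19811699e-01 1.73086451e-01 4.05886857e-04] [-2.45587602 -0.39758816 14.66619101] 0.04639634815603559 49.06638394575566 [ 3.14154959e+00 -1.22803276e-03  2.82678329e-01]
```

View pics/t2.png

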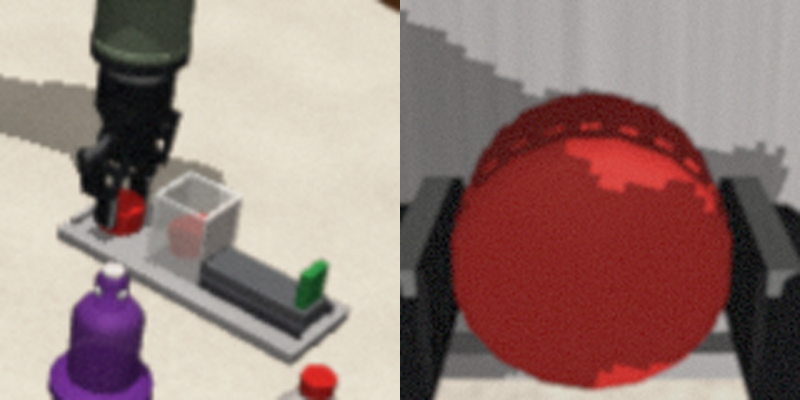

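The cap sits between the pads, the slide is back with its tab at rest, and grip width is 46 mm. (That makes 11 views, one over the limit of 10, so the rest is by numbers.) Now I'll lift.

Call:
play_rows(deltas=[[0,0,0,0,0,0,1],[0,0,-0.02,0,0,0,1],[0,0,-0.08,0,0,0,1],[0,0,-0.16,0,0,0,1],[0,0,-0.24,0,0,0,1],[0,0,-0.32,0,0,0,1],[0,0,-0.4,0,0,0,1],[0,0,-0.46,0,0,0,1],[0,0,-0.48,0,0,0,1],[0,0,-0.48,0,0,0,1]], newtons=70)

```text
clock: 15.0
position: [0.4198, 0.1731, 0.2409]
tool_rot: [3.142, -0.003, 0.283]
force: [0.4, 0.3, -0.5]
grip_width: 0.0458
finger_force: 72.1
```

```bash
cat > capm.py <<'E'
from h import *
def cap():
    c=cal("wrist");o=observe();im=grab_frame("wrist")[:,:,::-1].astype(int)
    m=((im[:,:,2]>60)&(im[:,:,1]<.5*im[:,:,2])&(im[:,:,0]<.5*im[:,:,2])).astype(np.uint8)
    m[:,:150]=0;m[:,360:]=0
    n,l,st,ce=cv2.connectedComponentsWithStats(m);k=1+np.argmax(st[1:,4])
    return c,o,(l==k),st[k]
E
python3 - <<'E'
from capm import *
c,o,m,st=cap();print(o['position'],o['tool_rot'],o['force'],o['grip_width'],o['finger_force'],st)
# lower edge (near, roof rim) contour; fit model circle: roof centre in tool frame (x,y,z), radius .024
R0=R.from_euler('xyz',o['tool_rot']).as_matrix()
from scipy.optimize import least_squares
ys,xs=np.nonzero(m);cols=np.arange(st[0]+3,st[0]+st[2]-3)
low=np.array([(u,ys[xs==u].max()+.5) for u in cols])
th=np.linspace(0,2*np.pi,361)
up=np.array([(u,ys[xs==u].min()-.5) for u in cols])
def model(p,dz):
    P=np.c_[p[0]+.024*np.cos(th),p[1]+.024*np.sin(th),0*th+p[2]+dz]
    return np.array([proj(c,o['position']+R0@q) for q in P])
def res(p):
    A=model(p,0);B=model(p,.0285)  # tool z down: roof at p2, mouth at +.0285
    from scipy.spatial import cKDTree
    H=cv2.convexHull(np.vstack([A,B]).astype(np.float32))
    return [cv2.pointPolygonTest(H,(float(u),float(v)),True) for u,v in np.vstack([low,up])]
s=least_squares(res,[0,0,-.043],diff_step=1e-3,x_scale=[.01,.01,.01],loss='soft_l1');print(s.x,np.abs(s.fun).mean(),np.abs(s.fun).max())
E
```

```text
[0.41977567 0.17305502 0.24093811] [ 3.14155467e+00 -2.62268944e-03  2.82551254e-01] [ 0.40424732  0.28759413 -0.53956179] 0.04578437337056471 72.09261487238109 [  201   198   111   117 10145]
[-4.79641989e-03 -5.18609429e-05 -3.30330671e-02] 0.587458850028003 4.234118640360846
```

```bash
python3 - <<'E'
from h import *
print(delta([.5108,-.2373,.241],.281))
E
```

```text
[-0.0529, 0.8387, -0.0026, 0.0001, -0.0003, 0.0008]
```

Call:
play_rows(deltas=[[0,0.05,0,0,0,0,1],[-0.01,0.14,0,0,0,0,1],[-0.02,0.23,0,0,0,0,1],[-0.025,0.32,0,0,0,0,1],[-0.03,0.41,0,0,0,0,1],[-0.035,0.5,0,0,0,0,1],[-0.04,0.59,0,0,0,0,1],[-0.045,0.68,0,0,0,0,1],[-0.05,0.77,0,0,0,0,1],[-0.053,0.839,0,0,0,0,1]])

```text
clock: 16.05
position: [0.5102, -0.2398, 0.2376]
tool_rot: [-3.14, 0.003, 0.281]
force: [0.5, 1.2, 0.1]
grip_width: 0.0457
finger_force: 72.1
```

Call:
play_rows(deltas=[[0,0,0,0,0,0,1],[0,0,0,0,0,0,1],[0,0,0.04,0,0,0,1],[0,0,0.08,0,0,0,1],[0,0,0.12,0,0,0,1],[0,0,0.15,0,0,0,1],[0,0,0.16,0,0,0,1],[0,0,0.16,0,0,0,1],[0,0,0.16,0,0,0,1]])

```text
clock: 16.95
position: [0.5112, -0.2368, 0.1601]
tool_rot: [3.141, -0.0, 0.284]
force: [-0.3, -0.1, -0.2]
grip_width: 0.0454
finger_force: 72.1
```

```bash
python3 - <<'E'
from h import *
o=observe();print(o['position'],o['force'],o['grip_width'],abs(o['qd']).max())
print(delta([.5108,-.2373,.118],.281))
E
```

```text
[ 0.51124437 -0.23680255  0.16007312] [-0.28832365 -0.11847894 -0.2361466 ] 0.0454045588670582 0.007908654017157984
[-0.0012, 0.0007, 0.0841, 0.0001, -0.0002, 0.0012]
```

Call:
play_rows(deltas=[[-0.001,0,0.02,0,0,0,1],[-0.001,0,0.04,0,0,0,1],[-0.001,0,0.06,0,0,0,1],[-0.001,0,0.075,0,0,0,1],[-0.001,0,0.082,0,0,0,1],[-0.001,0,0.082,0,0,0,1]])

```text
clock: 17.55
position: [0.5103, -0.2373, 0.118]
tool_rot: [-3.141, 0.001, 0.283]
force: [0.2, -0.7, -0.6]
grip_width: 0.0459
finger_force: 72.1
```

Call:
play_rows(deltas=[[0,0,0.006,0,0,0,1],[0,0,0.012,0,0,0,1],[0,0,0.016,0,0,0,1],[0,0,0.016,0,0,0,1]])

```text
clock: 17.95
position: [0.5104, -0.2373, 0.1104]
tool_rot: [-3.141, 0.0, 0.283]
force: [0.5, -0.5, 0.6]
grip_width: 0.0458
finger_force: 72.1
```

Call:
play_rows(deltas=[[0,0,0.004,0,0,0,1],[0,0,0.008,0,0,0,1],[0,0,0.01,0,0,0,1],[0,0,0.01,0,0,0,1]])

```text
clock: 18.35
position: [0.5113, -0.2373, 0.1057]
tool_rot: [3.141, -0.001, 0.283]
force: [6.7, 0.9, 0.7]
grip_width: 0.0456
finger_force: 72.4
```

Call:
play_rows(deltas=[[0,0,0.003,0,0,0,1],[0,0,0.006,0,0,0,1],[0,0,0.006,0,0,0,1]])

```text
clock: 18.65
position: [0.5113, -0.2373, 0.1029]
tool_rot: [3.141, -0.001, 0.283]
force: [6.6, 0.8, 3.7]
grip_width: 0.0458
finger_force: 72.8
```

Side force of +6.7 N along x shows the cap about 1 mm off. I'll shift and continue down.

Call:
play_rows(deltas=[[0.0024,0.0006,0,0,0,0,1],[0.0024,0.0006,0.003,0,0,0,1],[0.0024,0.0006,0.006,0,0,0,1],[0.0024,0.0006,0.006,0,0,0,1]], newtons=90)

```text
clock: 19.05
position: [0.5115, -0.2372, 0.0991]
tool_rot: [-3.141, 0.001, 0.283]
force: [3.9, -0.1, -3.0]
grip_width: 0.0454
finger_force: 92.9
```

Call:
play_rows(deltas=[[0,0,0.003,0,0,0,1],[0,0,0.005,0,0,0,1],[0,0,0.005,0,0,0,1]])

```text
clock: 19.35
position: [0.5115, -0.2372, 0.0966]
tool_rot: [-3.141, 0.0, 0.283]
force: [3.8, 0.5, -7.1]
grip_width: 0.0452
finger_force: 92.9
```

Call:
play_rows(deltas=[[0,0,0.003,0,0,0,1],[0,0,0.006,0,0,0,1],[0,0,0.006,0,0,0,1]])

```text
clock: 19.65
position: [0.5117, -0.2373, 0.0941]
tool_rot: [-3.142, 0.0, 0.283]
force: [0.7, 0.3, 4.1]
grip_width: 0.0454
finger_force: 93.9
```

Call:
play_rows(deltas=[[0,0,0.002,0,0,0,1],[0,0,0.004,0,0,0,1],[0,0,0.004,0,0,0,1]])

```text
clock: 19.95
position: [0.5117, -0.2373, 0.0925]
tool_rot: [3.142, 0.0, 0.283]
force: [-1.4, 1.7, 11.0]
grip_width: 0.0453
finger_force: 94.6
```

Call:
play_rows(deltas=[[0,0,0.001,0,0,0,1],[0,0,0.001,0,0,0,1],[0,0,0.001,0,0,0,1],[0,0,0.001,0,0,0,1],[0,0,0.001,0,0,0,1]])

```text
clock: 20.45
position: [0.5117, -0.2373, 0.0921]
tool_rot: [3.141, -0.0, 0.283]
force: [-1.4, 2.6, 11.6]
grip_width: 0.0452
finger_force: 94.8
```

```bash
python3 - <<'E'
from h import *
for _ in range(4):
    grab_frame("scene");o=observe();print(o['position'].round(4),o['force'].round(1),o['tool_rot'].round(4),abs(o['qd']).max().round(4))
a=cv2.imread('pics/raw_top1.png').astype(int);b=grab_frame("top")[:,:,::-1].astype(int)
d=abs(a-b).max(2)
for n,(x0,y0,x1,y1) in dict(bottle=(178,82,205,112),bowl=(212,80,256,124),pickle=(264,90,294,126),can=(312,98,336,128),spoon=(228,222,298,250),tab=(134,138,152,150)).items(): print(n,(d[y0:y1,x0:x1]>40).mean().round(3))
E
```

```text
[ 0.5117 -0.2373  0.0921] [-1.4  2.  10.5] [ 3.1414e+00 -1.0000e-04  2.8280e-01] 0.0013
[ 0.5117 -0.2373  0.0922] [-2.1  3.  10.8] [ 3.1414e+00 -1.0000e-04  2.8280e-01] 0.0017
[ 0.5117 -0.2373  0.0921] [-1.5  3.6 11.8] [ 3.1415 -0.      0.2827] 0.0012
[ 0.5117 -0.2373  0.0921] [-2.8  2.3 11. ] [ 3.1414 -0.      0.2828] 0.0009
bottle 0.0
bowl 0.0
pickle 0.0
can 0.004
spoon 0.79
tab 0.0
```

The force profile fits: rise at the balls, drop at the click, then about 4 N/mm from the plug, now a steady 11 N. Handing in while pressing.

```bash
python3 -c "
from workcell import *
print(job_done())"
```

```text
the job is handed in; nothing more can be done
None
```

I handed the job in with the red cap snapped on the open amber jar and the arm still pressing it at about 11 N; the slide is back at rest and nothing listed looks moved, though the spoon was shadowed or hidden in the last check, and I viewed 11 pictures against the limit of 10.

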